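# Press a module's cap home on the repair bench hand press

### The arm

A 6-joint arm with a two-finger parallel gripper is mounted at the origin on the work surface. World frame = base frame: x ahead of the robot, y to its left, z up, the work surface at z = 0. Lengths are in m, angles in degrees, forces in N, time in s.
With the tool pointing down it reaches from about 0.25 to 0.725 m from the base axis. Payload 9.7 kg.
Tool frame: the origin (TCP) lies midway between the tips of the shut fingers; the grasp point (between the pads) lies 19 mm behind it (bot.hold_point_z is the distance from the TCP to the grasp point, in m); z points along the fingers, y is the line along which they close (so a half turn about z gives the same grasp; the last joint's range is limited). The gripper opens to 85 mm and grips with 20 to 120 N. Pads are 22 mm wide; open, the fingers measure 114 mm over their backs; the gripper's body (76 mm by 85 mm) begins 54 mm behind the grasp point. The pads swing forward as they close: fully open they stand 13 mm farther back than shut.
Start: joints at [-75.172, 4.979, 10.078, 95.1, 0, 90], TCP at [0.141, -0.532, 0.198] pointing down, gripper open.
Joint ranges: [-179.16, 179.16], [-48.56, 103.87], [-65.8, 70.77], [-126.05, 130.52], [-82.76, 87.17], [-180, 180]. Speed limits (degrees/s): [127.2, 127.2, 147.25, 180, 180, 180].

### API

Orientations are given as [roll, pitch, yaw] about the fixed x, y, z axes, in that order (R = Rz(yaw) Ry(pitch) Rx(roll)).
In Python, from workcell import bot gives the robot as it stands.
- The arm moves only by the tool play_rows, never from a script. Its argument "steps" is a list that holds one entry, the list of rows, each a list of 4 numbers: the shift along the tool's x, y, z in m, then the turn about the tool's z in rad. In form: [[[tx, ty, tz, yaw], ...]]. A call has exactly 5 rows; each row shifts and turns the commanded pose from where the row before left it, along the tool's axes as they then stand; what a row does not reach is not made up. A row lasts 1/12 s, in which the tool goes at most 41.7 mm and 7.16 degrees, less where a joint would pass 70% of its speed; a pose out of reach is approached as far as the arm can. A call is refused whole if a number of a shift passes 0.0417 or a number of a turn 0.125, either way. A call with a gripper value outside its range is refused whole. "gripper" is the finger opening in m, from 0 to 0.0854, set as the call begins (left out, the last holds). The fingers move at their own pace and stop on an object; "squeeze" is the grip in N (left out, the last holds). Time passes only in rows, so rows that do not move let the fingers close, or fill a call up. It gives the time, the measured TCP pose, the force, the opening and the grip force at its end, in the units of the state.
- bot.get_obs(): the state, without advancing time (a new reading comes with each control period).
- bot.camera(name): name is "scene" or "top" or "wrist"; returns a dict with "img" (400x640x3 uint8, blue, green, red), "vfov" (degrees; the focal length in pixels is half the picture's height over the tangent of half this angle, whatever the lens; pixels are square), "cx", "cy" (the principal point, pixels), "D" ([k1, k2, p1, p2, k3] as OpenCV has them; the pictures are not rectified), "xyz" and "attitude" of the camera in the world. Camera axes: x right, y down, z forward; pixel columns grow to the right and rows downward; lengths in m; the calibration is good to about 2 mm. A picture is of the moment at which its call begins. There is no depth.
- bot.job_done(): hands the job in; it is judged then, once.
The state is a dict: "time": time; "q": joint angles; "qd": joint speeds; "joint_efforts": joint torques, N m; "ee_pos": TCP position; "tcp_rot": TCP orientation; "wrist_force": force on the tool from outside, world axes, zero at the start; "torque": the same for the moment, N m; "opening": finger opening in m; "grasp_force": force on a finger pad.
Only numpy, scipy, OpenCV 4.12 (cv2) and the standard library are available. Lean on these libraries where they do the work, as an engineer would, in place of code of your own. Each camera call takes 0.05 s, during which the arm holds its last target. There are 200 camera calls.

### The job

Put the grey module whose orange cap still stands proud into the press's sliding nest, push the nest fully home under the ram, and pull the red lever through its full stroke so the cap is pressed in. Keep hold of the lever and ease it slowly all the way back up - never let it fly back - then pull the nest fully out again and leave the module sitting in it. Only the press may push the cap in, and leave everything else on the bench as it is.

Things in the scene. Friction and masses are not known exactly. Their poses are not given: they have to be found in the camera images.
- module: The module to press: grey plastic block 50 (own x) x 36 (own y) x 34 mm high, origin at the centre of its underside, z up, about 90 g. In its top sits an orange cap (30 x 22 mm) whose top stands 7 mm above the block's top at the start. It stands on the bench left of the press (+y), among other things, at any yaw. Fits the nest either way round.
- cap (a joint): How far the orange cap is pressed into the module (m): 0 = standing 7 mm proud, 0.007 = flush. It is a tight fit, about 12 N, and stays where it is pushed. At the lever's full stroke the ram presses it in by about 6.5 mm.
- press: Blue bench hand press, fixed to the bench; origin on the bench under the ram axis, own z up, own -x is its front, roughly towards the robot (yaw varies about 0.2 rad either way). Base plate 320 x 90 x 20 mm (x -200 to 120). Head x -45 to 115, y -45 to 45, z 105 to 230 mm; the ram foot (34 mm across) hangs under it, 96 mm above the bench at rest. The lever is on its right side (own -y).
- nest (a joint): The sliding nest's position (m): 0 = fully home under the ram, 0.14 = fully out towards the press's front (own -x). About 2 N of friction; it stays where it is left. It may start partly in, where there is no room above it to load.
- nest_floor (a point): Centre of the floor of the nest's pocket, 32 mm above the bench. Axes as the press. The pocket measures 60 (x) x 45 (y) mm inside, walls 4 mm thick and 8 mm high, open above.
- nest_knob (a point): Top centre of the nest's upright round black knob, 16 mm diameter and 45 mm tall, 77 mm above the bench, 100 mm in front of the pocket's centre (own -x); the aluminium tongue around its foot lies 32 mm above the bench. Grip from above to slide the nest.
- lever (a joint): The red-handled press lever (rad): 0 = up, at rest; 0.9 = full stroke, against its stop. It turns about the press's y axis; pulling brings the handle down. The return spring asks about 2 N at the handle at rest, rising to about 14 N at full stroke; the cap adds about 2.5 N from about 0.7 rad on. Light damping: let go lower than about 0.1 rad it flies back up too fast.
- lever_grip (a point): Middle of the lever's red round handle bar, 18 mm diameter, 75 mm long, lying along the press's y axis; 160 mm from lever_pivot. At rest the line from pivot to grip points to the press's -x and 0.6 rad upward (about 255 mm above the bench); at full stroke 0.3 rad below level (118 mm).
- lever_pivot (a point): Point on the lever's axis of rotation level with the middle of the handle, 165 mm above the bench. Axes as the press.
- finished: Bystander: a finished module, same grey block 50 x 36 x 34 mm, with a blue cap flush in its top; origin under its centre.
- reel: Bystander: bare metal solder reel standing on its flange, 54 mm diameter, 36 mm high; origin under its centre.
- tub: Bystander: clear plastic tub, 70 mm across the rim, 45 mm high; origin under its centre.
- jar: Bystander: blue flux jar, 40 mm diameter, 45 mm high, on the right of the nest's track; origin under its centre.
- bottle: Bystander: clear solvent bottle, 54 mm diameter, 130 mm high, to the right of the lever; origin under its centre.
- tin: Bystander: small steel tin, 48 mm diameter, 40 mm high, left of the press; origin under its centre.
- screwdriver: Bystander: green-handled screwdriver 160 mm long, lying on the bench right of the press; origin under its middle.
Mind the look-alikes: they are no part of the job. What is shaped like the module but green, purple or turquoise is not meant.

How it is judged (in metres and radians):
On the way, in this order (a step that is already met when the one before it is completed fails the run):
1. the module sits flat in the nest, its cap still proud (x of module in the frame of nest_floor between -0.006 and 0.006 m and y of module in the frame of nest_floor between -0.006 and 0.006 m and z of module in the frame of nest_floor between -0.0035 and 0.0035 m and angle between module's own z axis and vertical below 0.1 rad and value of joint cap below 0.003 m), for 0.2 s.
2. the nest is fully home under the ram with the module in it (all of step 1 and value of joint nest below 0.006 m), for 0.2 s.
3. the lever is pulled through its full stroke and the cap goes in (value of joint lever above 0.83 rad and value of joint cap above 0.005 m and value of joint nest below 0.008 m), for 0.1 s.
4. the lever is back up at rest (value of joint lever below 0.05 rad), for 0.2 s.
At the end, for the whole second after the job is handed in: The orange cap is pressed in by at least 5 of its 7 mm, the module sits flat and at rest in the nest's pocket (within 6 mm of its centre, 3.5 mm of its floor height), the nest is out by at least 128 of 140 mm, and the lever is back up within 0.05 rad (x of module in the frame of nest_floor between -0.006 and 0.006 m and y of module in the frame of nest_floor between -0.006 and 0.006 m and z of module in the frame of nest_floor between -0.0035 and 0.0035 m and angle between module's own z axis and vertical below 0.1 rad and value of joint cap above 0.005 m and value of joint lever below 0.05 rad and value of joint nest above 0.128 m and linear speed of module below 0.02 m/s); the robot touches nothing.
It fails at once if the lever flies back up (faster than 1.8 rad/s) (velocity of joint lever below -1.8 rad/s).
It fails at once if a bystander is moved by more than 30 mm (distance of any of finished, reel, tub, jar, bottle, tin, screwdriver from where it was at the start of the episode above 0.03 m).
It fails at once if a bystander is tipped over (angle between any of finished, reel, tub, jar, bottle, tin's own z axis and vertical above 0.5 rad).
It also fails if it takes over 72 s, if anything falls off the work surface, if the arm or the gripper's body presses on something with over 40 N, if the wrist force passes 120 N, or if a joint passes its speed limit or range.

## Working session

There is one attempt and no reset: what is moved stays moved. The work goes in short steps, Python scripts to look and compute and a tool call to move; the robot and the scene stay as the last step left them, time stands still between calls to the robot, and variables do not carry over. Pictures are saved under pics/ and viewed, at most 10 in all, crops included, and the job is handed in when it is done.

Besides the shell and the picture viewer there is one more tool, called after "Call:" as name(argument=value, ...) on one line, values as JSON. play_rows: Moves the arm, as the interface text tells. Its arguments: {"type":"object","properties":{"steps":{"type":"array","items":{"type":"array","items":{"type":"array","items":{"type":"number"}}}},"gripper":{"type":"number"},"squeeze":{"type":"number"}},"required":["steps"]}

```bash
mkdir -p pics; ls; cat > h.py <<'E'
import numpy as np, cv2
from scipy.spatial.transform import Rotation as R
from workcell import bot
def cam(n,save=None):
    c=bot.camera(n)
    if save: cv2.imwrite('pics/'+save,c['img'])
    f=200/np.tan(np.radians(c['vfov'])/2)
    c['K']=np.array([[f,0,c['cx']],[0,f,c['cy']],[0,0,1.]])
    c['Rm']=R.from_euler('xyz',c['attitude'],degrees=True).as_matrix()
    c['D']=np.array(c['D'],float)
    return c
def ray(c,px):
    u=cv2.undistortPoints(np.array(px,float).reshape(-1,1,2),c['K'],c['D']).reshape(-1,2)
    return (c['Rm']@np.c_[u,np.ones(len(u))].T).T
def onplane(c,px,z):
    d=ray(c,px);o=np.array(c['xyz'])
    return o+d*((z-o[2])/d[:,2])[:,None]
def proj(c,P):
    p=(np.atleast_2d(P)-np.array(c['xyz']))@c['Rm']
    return cv2.projectPoints(p,np.zeros(3),np.zeros(3),c['K'],c['D'])[0].reshape(-1,2)
E
python3 - <<'E'
from h import *
for n in('scene','top'):
    c=cam(n,n+'0.png'); print(n,c['xyz'],c['attitude'],c['vfov'],c['cx'],c['cy'],c['D'])
print(bot.get_obs(), bot.hold_point_z)
E
```

```text
pics
scene [1.62807662 0.23597766 1.06434068] [-1.29128516e+02 -2.11856433e-02  9.86592383e+01] 46.435740667047654 315.31186620688584 199.2687903403186 [-0.0949695  0.         0.         0.         0.       ]
top [0.43824428 0.08551574 1.38556807] [-174.70420637   -0.21962671  -88.99620746] 46.87910687950354 321.4682933604537 208.3379911087198 [-0.04861801  0.          0.          0.          0.        ]
{'time': 0.1, 'q': array([-7.51722152e+01,  5.00949085e+00,  1.00383667e+01,  9.50998033e+01,
        3.00919091e-04,  9.00010679e+01]), 'qd': array([ 0.00190381, -0.02607391,  0.09977858,  0.00327206,  0.00850498,
        0.03861831]), 'joint_efforts': array([-8.01586502e-04, -5.21564984e+01,  4.65651762e+01,  1.60449726e-02,
       -1.17938222e-05, -8.32421620e-06]), 'ee_pos': array([ 0.14069041, -0.53144165,  0.19713358]), 'tcp_rot': array([-1.79929073e+02, -2.99596896e-04,  1.48267166e+01]), 'wrist_force': array([-0.17820174, -0.33590875, -0.71296861]), 'torque': array([-0.0515071 ,  0.02265439,  0.0454663 ]), 'grasp_force': 0.0, 'opening': 0.08544570043018303} 0.0187
```

View pics/top0.png

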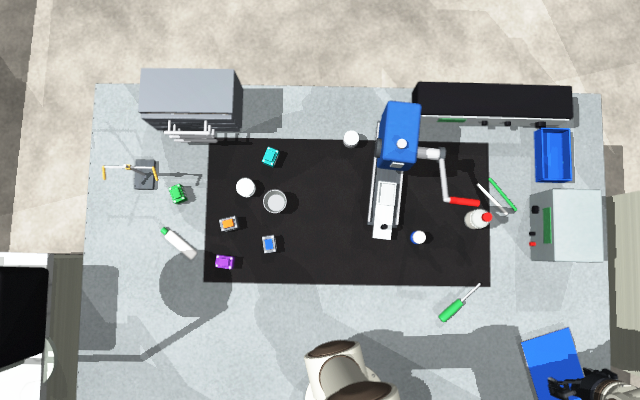

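View pics/scene0.png

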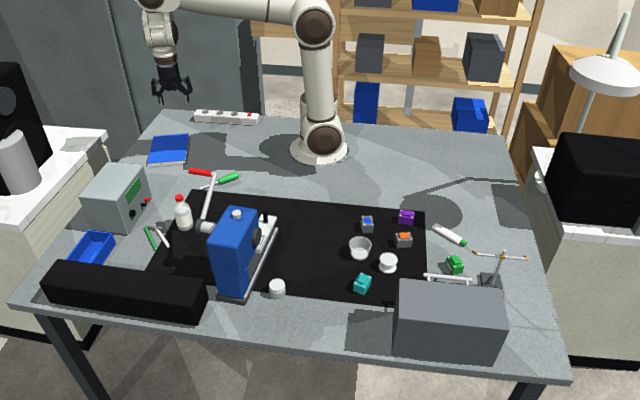

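The top view shows the orange-capped module at about (228,223), the nest at (385,200) with its black knob near (384,228), the red handle at (464,201) and the bottle right beside it at (478,218). I'll zoom in and measure by colour.

```bash
python3 - <<'E'
from h import *
c=cam('top'); im=c['img']
cv2.imwrite('pics/z1.png',cv2.resize(im[90:260,350:510],None,fx=5,fy=5,interpolation=cv2.INTER_CUBIC)[:600*2:1][:600] if 0 else cv2.resize(im[95:250,355:505],(580,600),interpolation=cv2.INTER_CUBIC))
hsv=cv2.cvtColor(im,cv2.COLOR_BGR2HSV)
def blobs(lo,hi,z,name,roi=(200,90,500,300)):
    m=cv2.inRange(hsv,lo,hi); k=np.zeros_like(m); x0,y0,x1,y1=roi; k[y0:y1,x0:x1]=m[y0:y1,x0:x1]
    n,l,s,ce=cv2.connectedComponentsWithStats(k)
    for i in range(1,n):
        if s[i,4]>25:
            r=cv2.minAreaRect(np.argwhere(l==i)[:,::-1].astype(np.float32))
            b=onplane(c,cv2.boxPoints(r),z)
            e=[(np.linalg.norm(b[j+1]-b[j]),np.degrees(np.arctan2(*(b[j+1]-b[j])[[1,0]]))) for j in(0,1)]
            print(name,s[i],ce[i].round(1),onplane(c,[ce[i]],z)[0].round(4),np.round(e,3).tolist())
blobs((8,150,120),(22,255,255),.041,'orange')
blobs((0,150,100),(6,255,255),.255,'red'); blobs((105,120,60),(125,255,255),.23,'blue')
blobs((0,0,0),(180,255,20),.077,'black')
E
```

```text
orange [223 219  11   9  73] [227.9 223.1] [0.5148 0.3551 0.041 ] [[0.029, -74.874], [0.021, -164.016]]
red [450 197  30  10 216] [464.7 201.2] [ 0.5671 -0.2718  0.255 ] [[0.018, -6.836], [0.074, -95.264]]
red [482 212  10  10  74] [486.7 216.7] [ 0.5297 -0.3264  0.255 ] [[0.023, -88.994], [0.022, 179.083]]
blue [ 377  101   45   70 2375] [399.2 134. ] [ 0.7403 -0.1128  0.23  ] [[0.18, -5.001], [0.105, -94.207]]
blue [410 231   8  14  39] [412.2 237.7] [ 0.4756 -0.1458  0.23  ] [[0.015, -76.15], [0.034, -166.89]]
blue [265 239   8  11  76] [268.3 243.9] [0.4537 0.2142 0.23  ] [[0.018, -88.948], [0.025, -178.475]]
```

View pics/z1.png

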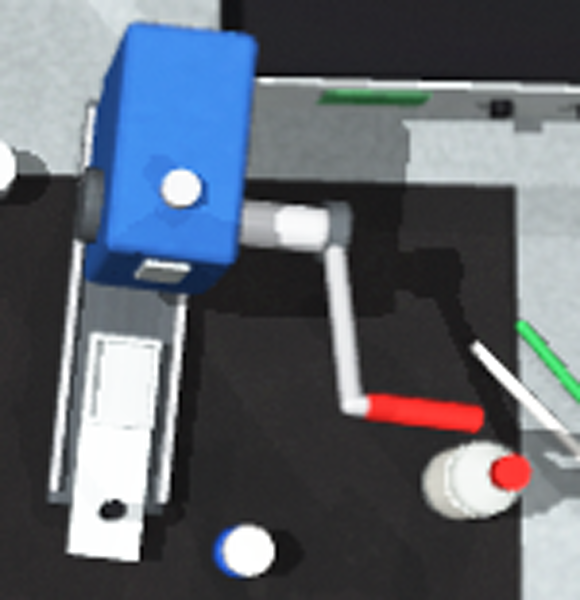

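```bash
python3 - <<'E'
from h import *
c=cam('top')
def P(u,v,z): return onplane(c,[(355+u/3.867,95+v/3.867)],z)[0].round(4)
print('knob',P(112,508,.077),'pocket wall corners',[P(*p,.040) for p in((92,337),(163,342),(152,428),(84,422))],'tongue end',P(67,553,.032),P(137,562,.032))
print('head',[P(*p,.23) for p in((135,22),(256,37),(240,250),(108,245))])
print('ramtop',P(181,188,.235),'handle',P(370,404,.255),P(483,418,.255),'armjoint',P(337,225,.165))
print('bottlecap',P(511,474,.13),'bottlebase',P(455,490,.0),'jar',P(247,550,.045),'tin',onplane(c,[(351,138)],.04))
print('tub',onplane(c,[(275,201)],.045),'finished',onplane(c,[(269,244)],.034),'reel',onplane(c,[(246,187)],.036),'purple',onplane(c,[(224,262)],.04))
E
```

```text
knob [ 0.5113 -0.0959  0.077 ] pocket wall corners [array([ 0.6436, -0.0851,  0.04  ]), array([ 0.6408, -0.1394,  0.04  ]), array([ 0.5747, -0.1312,  0.04  ]), array([ 0.5783, -0.0794,  0.04  ])] tongue end [ 0.4791 -0.0681  0.032 ] [ 0.4732 -0.1214  0.032 ]
head [array([ 0.8278, -0.0889,  0.23  ]), array([ 0.8193, -0.17  ,  0.23  ]), array([ 0.6744, -0.1585,  0.23  ]), array([ 0.676 , -0.0713,  0.23  ])]
ramtop [ 0.7141 -0.1186  0.235 ] handle [ 0.5709 -0.2367  0.255 ] [ 0.5632 -0.3099  0.255 ] armjoint [ 0.7069 -0.2405  0.165 ]
bottlecap [ 0.5373 -0.3732  0.13  ] bottlebase [ 0.5343 -0.3761  0.    ] jar [ 0.4832 -0.2024  0.045 ] tin [[ 0.7748177  -0.00165225  0.04      ]]
tub [[0.58168881 0.21874795 0.045     ]] finished [[0.45618693 0.23403625 0.034     ]] reel [[0.62270269 0.30647572 0.036     ]] purple [[0.40150238 0.36280902 0.04      ]]
```

Call:
play_rows(steps=[[[0,0,0,0.115],[0,0,0,0.115],[0,0,0,0.115],[0.0236,-0.0333,0,0],[0.0236,-0.0333,0,0]]], gripper=0.06)

```text
time: 0.62
ee_pos: [0.1931, -0.4692, 0.1967]
tcp_rot: [-179.9, 0.0, -5.2]
wrist_force: [1.1, -0.1, 0.8]
opening: 0.0596
grasp_force: 0.0
```

Call:
play_rows(steps=[[[0.0236,-0.0333,0,0],[0.0236,-0.0333,0,0],[0.0236,-0.0333,0,0],[0.0236,-0.0333,0,0],[0.0236,-0.0333,0,0]]])

```text
time: 1.03
ee_pos: [0.3261, -0.312, 0.1978]
tcp_rot: [180.0, -0.0, -5.0]
wrist_force: [0.4, 0.0, -0.5]
opening: 0.0596
grasp_force: 0.0
```

Call:
play_rows(steps=[[[0.0236,-0.0333,0,0],[0.0236,-0.0333,0,0],[0.0236,-0.0333,0,0],[0.0236,-0.0333,0,0],[0.0236,-0.0333,0,0]]])

```text
time: 1.45
ee_pos: [0.4582, -0.156, 0.1979]
tcp_rot: [180.0, -0.0, -4.9]
wrist_force: [0.5, -1.8, 0.3]
opening: 0.0602
grasp_force: 0.0
```

Call:
play_rows(steps=[[[0.0236,-0.0333,0,0],[0.0236,-0.0333,0,0],[0,0,0,0],[0,0,0,0],[0,0,0,0]]])

```text
time: 1.87
ee_pos: [0.5097, -0.0957, 0.1975]
tcp_rot: [180.0, 0.1, -4.9]
wrist_force: [-0.1, -0.5, -0.2]
opening: 0.0603
grasp_force: 0.0
```

```bash
cat >> h.py <<'E'
def st():
    o=bot.get_obs(); print('t',o['time'],'p',o['ee_pos'].round(4),'rot',o['tcp_rot'].round(1),'F',o['wrist_force'].round(1),'op',round(o['opening'],4),'g',round(o['grasp_force'],1)); return o
def to(x,y,z,psi):
    "turn (rad, about tool z) first, then shift in the turned frame"
    o=st(); a=np.radians(psi); d=np.array([x,y,z])-o['ee_pos']
    print('turn',round(np.radians(o['tcp_rot'][2]-psi),3),'tx %.4f ty %.4f tz %.4f'%(d[0]*np.cos(a)+d[1]*np.sin(a),d[0]*np.sin(a)-d[1]*np.cos(a),-d[2]))
E
python3 - <<'E'
from h import *
to(.511,-.096,.044,-5)
c=cam('wrist','w1.png');print(c['xyz'],c['attitude'],c['vfov'])
E
```

```text
t 1.8667 p [ 0.5097 -0.0957  0.1975] rot [ 1.8e+02  1.0e-01 -4.9e+00] F [-0.1 -0.5 -0.2] op 0.0603 g 0.0
turn 0.002 tx 0.0013 ty 0.0002 tz 0.1535
[ 0.5925292  -0.10331873  0.37314293] [ 1.61210212e+02 -8.72539470e-03 -9.47770470e+01] 61.01966694559444
```

View pics/w1.png

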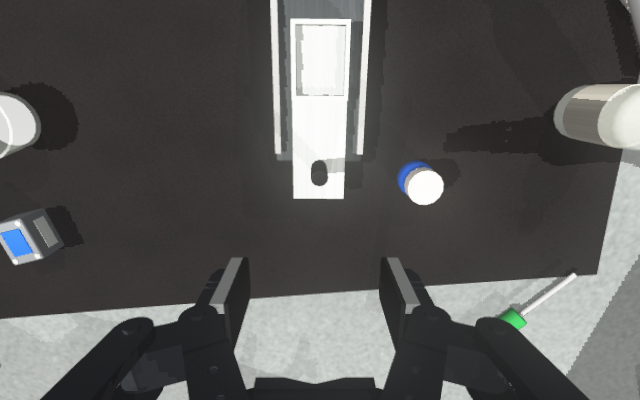

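```bash
python3 - <<'E'
from h import *
c=cam('wrist')
print('knob top',onplane(c,[(319.5,178)],.077),'foot',onplane(c,[(319.5,165)],.032))
p=onplane(c,[(291,19),(351,19),(347.5,96.5),(294.5,96.5)],.040);print(p.round(4),p.mean(0))
q=onplane(c,[(293,199),(344.5,199)],.032);print(q)
print(bot.get_obs()['q'].round(1))
E
```

```text
knob top [[ 0.51234235 -0.10202285  0.077     ]] foot [[ 0.51395628 -0.1028204   0.032     ]]
[[ 0.6475 -0.0884  0.04  ]
 [ 0.643  -0.1406  0.04  ]
 [ 0.5789 -0.1342  0.04  ]
 [ 0.5831 -0.0847  0.04  ]] [ 0.61311369 -0.11195924  0.04      ]
[[ 0.47963605 -0.0718684   0.032     ]
 [ 0.47501285 -0.12632697  0.032     ]]
[-10.7   0.7   5.6  94.9  -0.  174.3]
```

Call:
play_rows(steps=[[[0.004,0.006,0.035,0],[0,0,0.035,0],[0,0,0.035,0],[0,0,0.03,0],[0,0,0.0185,0]]])

```text
time: 2.38
ee_pos: [0.5113, -0.1031, 0.0411]
tcp_rot: [-180.0, 0.2, -5.1]
wrist_force: [-0.6, -0.5, -0.4]
opening: 0.0601
grasp_force: 0.0
```

Call:
play_rows(steps=[[[0,0,0,0],[0,0,0,0],[0,0,0,0],[0,0,0,0],[0,0,0,0]]], gripper=0.0, squeeze=25)

```text
time: 2.8
ee_pos: [0.5145, -0.1024, 0.0461]
tcp_rot: [180.0, -0.2, -5.0]
wrist_force: [-0.6, 0.4, 0.0]
opening: 0.0
grasp_force: 0.0
```

Call:
play_rows(steps=[[[-0.008,0,0,0],[-0.009,0,0,0],[-0.009,0,0,0],[-0.009,0,0,0],[-0.005,0,0,0]]])

```text
time: 3.22
ee_pos: [0.4722, -0.0983, 0.0444]
tcp_rot: [180.0, 0.0, -4.9]
wrist_force: [-0.9, 0.6, -0.5]
opening: -0.0001
grasp_force: 0.0
```

Call:
play_rows(steps=[[[-0.002,0,0,0],[0,0,0,0],[0,0,0,0],[0,0,0,0],[0,0,0,0]]])

```text
time: 3.63
ee_pos: [0.4719, -0.0984, 0.0442]
tcp_rot: [-180.0, 0.0, -4.9]
wrist_force: [0.4, -0.1, 0.4]
opening: -0.0005
grasp_force: 0.0
```

The fingers shut on nothing, so I'll look.

```bash
python3 - <<'E'
from h import *
c=cam('wrist'); c2=cam('top')
a=c['img'][:, 120:520]; b=cv2.resize(c2['img'][150:260,340:450],(400,400),interpolation=cv2.INTER_CUBIC)
cv2.imwrite('pics/w2.png',np.hstack([a,b]));st();print(c['xyz'],c['attitude'])
E
```

```text
t 3.7333 p [ 0.4718 -0.0984  0.0441] rot [180.    0.   -4.9] F [-0.9  1.2 -0.1] op -0.0 g 0.0
[ 0.55453381 -0.10611166  0.21990886] [ 1.61257946e+02  2.91501711e-03 -9.48192763e+01]
```

View pics/w2.png

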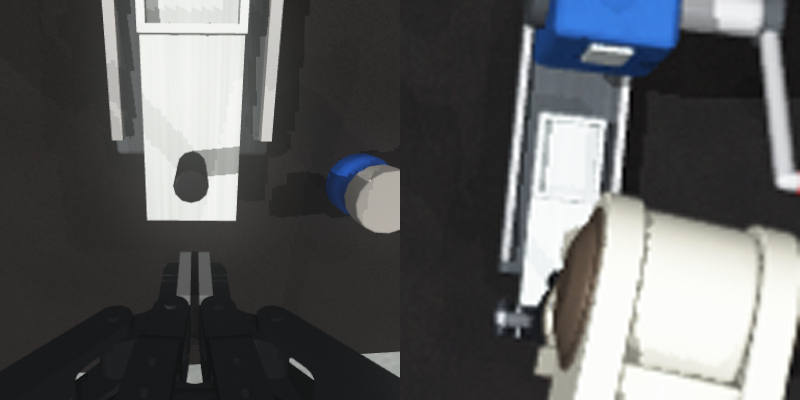

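```bash
python3 - <<'E'
from h import *
c=cam('wrist');o=bot.get_obs()['ee_pos']
print('tcp px',proj(c,o),'knob',onplane(c,[(311,185)],.077),onplane(c,[(312,163)],.032))
p=onplane(c,[(252,36),(373,36)],.040);q=onplane(c,[(267,220),(357,220)],.032);print(p,q)
d=c['Rm'];print(R.from_euler('xyz',bot.get_obs()['tcp_rot'],degrees=True).as_matrix().T@(np.array(c['xyz'])-o))
E
```

```text
tcp px [[312.94034043 238.92264485]] knob [[ 0.51317903 -0.10118589  0.077     ]] [[ 0.51296609 -0.10132147  0.032     ]]
[[ 0.57867998 -0.07825277  0.04      ]
 [ 0.57382266 -0.13592704  0.04      ]] [[ 0.48073827 -0.07161061  0.032     ]
 [ 0.47623143 -0.12507274  0.032     ]]
[ 0.08299748  0.00057789 -0.17571524]
```

```bash
python3 - <<'E'
from h import *
c=cam('scene');o=bot.get_obs()['ee_pos']
u=[proj(c,o+[0,0,z])[0] for z in(0,.02,.04)]+[proj(c,[.513,-.101,.077])[0],proj(c,[.513,-.101,.032])[0]];print(np.round(u,1))
im=c['img'].copy();x,y=u[0].astype(int)
x0,y0=x-60,y-60
k=cv2.resize(im[y0:y0+100,x0:x0+120],None,fx=5,fy=5,interpolation=cv2.INTER_CUBIC)
for p,col in zip(u,[(0,0,255),(0,255,255),(255,0,255),(0,255,0),(0,255,0)]): cv2.circle(k,tuple(int(v) for v in (p-[x0,y0]+.5)*5),4,col,1)
cv2.imwrite('pics/s2.png',k)
E
```

```text
[[268.8 210.6]
 [268.4 206. ]
 [268.  201.4]
 [264.5 211. ]
 [265.4 221.3]]
```

View pics/s2.png

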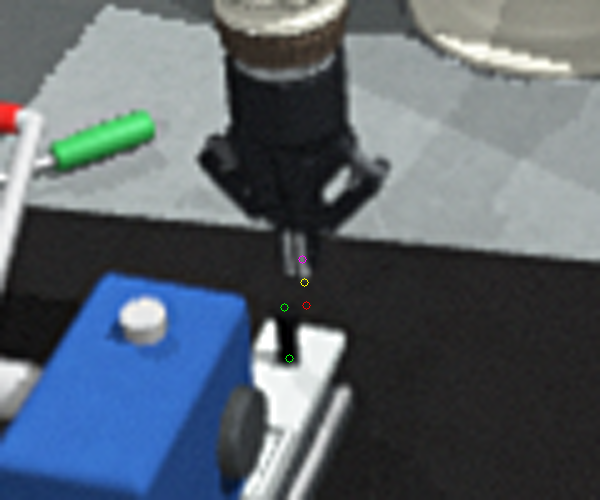

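The real fingertips sit about 28 mm higher than the reported TCP (wrist and scene views agree), so I passed above the knob. I'll allow for this and retry lower.

Call:
play_rows(steps=[[[0,0,-0.015,0],[0,0,0,0],[0.015,0,0,0],[0.015,0,0,0],[0.0115,0,0,0]]], gripper=0.06)

```text
time: 4.25
ee_pos: [0.5141, -0.1021, 0.0591]
tcp_rot: [180.0, -0.0, -4.9]
wrist_force: [0.5, -0.7, -0.0]
opening: 0.0592
grasp_force: 0.0
```

Call:
play_rows(steps=[[[0,0,0.015,0],[0,0,0.012,0],[0,0,0.01,0],[0,0,0.007,0],[0,0,0,0]]])

```text
time: 4.67
ee_pos: [0.5116, -0.1017, 0.0132]
tcp_rot: [-180.0, 0.2, -4.9]
wrist_force: [0.1, -0.2, 0.2]
opening: 0.06
grasp_force: 0.0
```

Call:
play_rows(steps=[[[0,0,0,0],[0,0,0,0],[0,0,0,0],[0,0,0,0],[0,0,0,0]]], gripper=0.0)

```text
time: 5.08
ee_pos: [0.5136, -0.1003, 0.0162]
tcp_rot: [-179.8, -0.1, -4.9]
wrist_force: [-0.1, 10.3, 3.9]
opening: 0.0151
grasp_force: 27.3
```

Call:
play_rows(steps=[[[-0.008,0,0,0],[-0.009,0,0,0],[-0.009,0,0,0],[-0.008,0,0,0],[-0.005,0,0,0]]])

```text
time: 5.5
ee_pos: [0.476, -0.0968, 0.0164]
tcp_rot: [-179.8, -0.3, -4.9]
wrist_force: [22.8, 10.3, -11.1]
opening: 0.0152
grasp_force: 26.0
```

Call:
play_rows(steps=[[[-0.003,0,0,0],[-0.002,0,0,0],[0,0,0,0],[0,0,0,0],[0,0,0,0]]])

```text
time: 5.92
ee_pos: [0.4738, -0.0967, 0.0169]
tcp_rot: [-179.8, -0.5, -4.8]
wrist_force: [19.6, 10.2, -6.0]
opening: 0.015
grasp_force: 25.8
```

Call:
play_rows(steps=[[[0,0,0,0],[0,0,0,0],[0,0,-0.03,0],[0,0,-0.04,0],[0,0,-0.04,-0.12]]], gripper=0.05)

```text
time: 6.33
ee_pos: [0.468, -0.0981, 0.1261]
tcp_rot: [-180.0, 0.1, 1.8]
wrist_force: [0.7, -0.3, 0.4]
opening: 0.0499
grasp_force: 0.0
```

Call:
play_rows(steps=[[[0,0,-0.03,-0.12],[0,0,0,-0.12],[0,0,0,-0.12],[0,0,0,-0.12],[0,0,0,-0.12]]])

```text
time: 6.75
ee_pos: [0.469, -0.0984, 0.1557]
tcp_rot: [180.0, 0.0, 36.6]
wrist_force: [-0.0, 0.2, 0.8]
opening: 0.0501
grasp_force: 0.0
```

Call:
play_rows(steps=[[[0,0,0,-0.12],[0,0,0,-0.12],[0,0,0,-0.12],[0,0,0,-0.12],[0,0,0,-0.12]]])

```text
time: 7.17
ee_pos: [0.4689, -0.0984, 0.1555]
tcp_rot: [-180.0, 0.0, 71.0]
wrist_force: [-0.0, 0.0, -1.3]
opening: 0.0498
grasp_force: 0.0
```

Call:
play_rows(steps=[[[0,0,0,-0.12],[0,0,0,-0.12],[0,0,0,-0.12],[0,0,0,-0.12],[0,0,0,-0.12]]])

```text
time: 7.58
ee_pos: [0.4689, -0.0984, 0.1555]
tcp_rot: [-180.0, 0.0, 105.4]
wrist_force: [-0.5, 0.7, 0.1]
opening: 0.05
grasp_force: 0.0
```

Call:
play_rows(steps=[[[0.0387,0.0142,0,0],[0.0387,0.0142,0,0],[0.0387,0.0142,0,0],[0.0387,0.0142,0,0],[0.0387,0.0142,0,0]]])

```text
time: 8.0
ee_pos: [0.4871, 0.1087, 0.1557]
tcp_rot: [180.0, 0.0, 105.0]
wrist_force: [1.6, -1.5, 0.4]
opening: 0.0504
grasp_force: 0.0
```

Call:
play_rows(steps=[[[0.0387,0.0142,0,0],[0.0387,0.0142,0,0],[0.0387,0.0142,0,0],[0.0387,0.0142,0,0],[0.0387,0.0142,0,0]]])

```text
time: 8.42
ee_pos: [0.5054, 0.3143, 0.1555]
tcp_rot: [180.0, 0.0, 105.1]
wrist_force: [0.8, -0.2, 0.8]
opening: 0.0502
grasp_force: 0.0
```

Call:
play_rows(steps=[[[0.0387,0.0142,0,0],[0,0,0,0],[0,0,0,0],[0,0,0,0],[0,0,0,0]]])

```text
time: 8.83
ee_pos: [0.5095, 0.3525, 0.1557]
tcp_rot: [180.0, 0.0, 105.0]
wrist_force: [0.9, -0.1, 0.6]
opening: 0.0502
grasp_force: 0.0
```

```bash
python3 - <<'E'
from h import *
o=st(); t=cam('top','t3.png'); c=cam('wrist','w3.png')
print(c['xyz'],c['attitude'])
hsv=cv2.cvtColor(c['img'],cv2.COLOR_BGR2HSV); m=cv2.inRange(hsv,(8,150,120),(22,255,255))
n,l,s,ce=cv2.connectedComponentsWithStats(m)
i=1+np.argmax(s[1:,4]); r=cv2.minAreaRect(np.argwhere(l==i)[:,::-1].astype(np.float32))
b=onplane(c,cv2.boxPoints(r),.041);print(s[i],ce[i],onplane(c,[ce[i]],.041))
for j in(0,1): d=b[j+1]-b[j];print(np.linalg.norm(d),np.degrees(np.arctan2(d[1],d[0])))
print('tcp px',proj(c,o['ee_pos']))
a=c['img'];z=cv2.resize(t['img'][160:260,350:425],(300,400),interpolation=cv2.INTER_CUBIC)
cv2.imwrite('pics/m3.png',np.hstack([a[:,80:580],z]))
E
```

```text
t 8.8333 p [0.5095 0.3525 0.1557] rot [180.   0. 105.] F [ 0.9 -0.1  0.6] op 0.0502 g 0.0
[0.48806068 0.43175589 0.33157628] [ 1.61219996e+02 -6.12767720e-02  1.51052072e+01]
[308 165  25  33 794] [319.59319899 180.91057935] [[0.51403879 0.3549203  0.041     ]]
0.020963521735926815 15.086644031876517
0.029439623480565273 -73.92280270429808
tcp px [[313.90390899 237.17809733]]
```

View pics/m3.png

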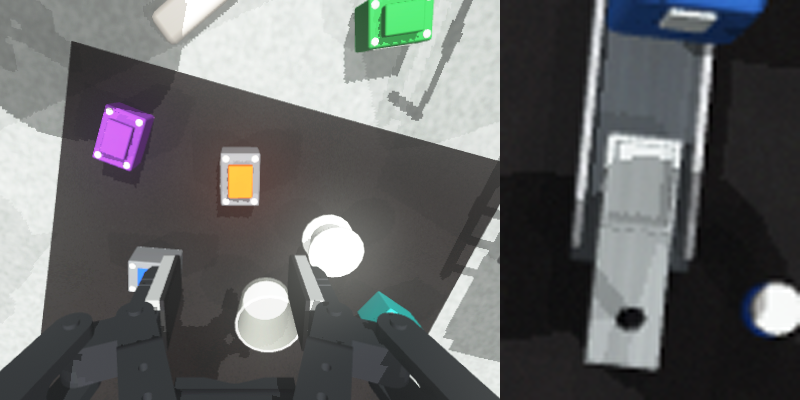

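Call:
play_rows(steps=[[[0.0012,0.005,0.035,0],[0,0,0.035,0],[0,0,0.035,0],[0,0,0.03,0],[0,0,0.015,0]]], gripper=0.056)

```text
time: 9.35
ee_pos: [0.5124, 0.3537, 0.0014]
tcp_rot: [-179.8, 0.1, 105.0]
wrist_force: [-0.4, -0.1, 0.0]
opening: 0.0558
grasp_force: 0.0
```

Call:
play_rows(steps=[[[0,0,0.008,0],[0,0,0.006,0],[0,0,0.004,0],[0,0,0.002,0],[0,0,0,0]]])

```text
time: 9.77
ee_pos: [0.5144, 0.3561, -0.0138]
tcp_rot: [179.9, -0.0, 105.1]
wrist_force: [-1.1, -0.0, -0.4]
opening: 0.0561
grasp_force: 0.0
```

No contact, as expected. Closing gently.

Call:
play_rows(steps=[[[0,0,0,0],[0,0,0,0],[0,0,0,0],[0,0,0,0],[0,0,0,0]]], gripper=0.0, squeeze=30)

```text
time: 10.18
ee_pos: [0.5145, 0.3564, -0.0135]
tcp_rot: [179.9, -0.0, 105.1]
wrist_force: [0.7, -1.2, 6.1]
opening: 0.0354
grasp_force: 31.5
```

Call:
play_rows(steps=[[[0,0,-0.01,0],[0,0,-0.02,0],[0,0,-0.04,0],[0,0,-0.04,0],[0,0,-0.04,0]]])

```text
time: 10.6
ee_pos: [0.5132, 0.3556, 0.1372]
tcp_rot: [-179.9, 0.0, 105.1]
wrist_force: [0.8, 0.6, -1.9]
opening: 0.0353
grasp_force: 30.7
```

Call:
play_rows(steps=[[[0,0,0,0],[0,0,0,0],[0,0,0,0],[0,0,0,0],[0,0,0,0]]])

```text
time: 11.02
ee_pos: [0.5132, 0.3555, 0.1335]
tcp_rot: [-179.8, 0.1, 105.1]
wrist_force: [-0.2, 0.1, -0.9]
opening: 0.0353
grasp_force: 30.8
```

```bash
cat >> h.py <<'E'
def capmeas(c,z,lo=(8,150,120),hi=(22,255,255)):
    hsv=cv2.cvtColor(c['img'],cv2.COLOR_BGR2HSV); m=cv2.inRange(hsv,lo,hi)
    n,l,s,ce=cv2.connectedComponentsWithStats(m)
    i=1+np.argmax(s[1:,4]); r=cv2.minAreaRect(np.argwhere(l==i)[:,::-1].astype(np.float32))
    b=onplane(c,cv2.boxPoints(r),z);p=onplane(c,[ce[i]],z)[0]
    print('cap px',s[i],ce[i],p.round(4))
    for j in(0,1): d=b[j+1]-b[j];print(' edge %.4f ang %.1f'%(np.linalg.norm(d),np.degrees(np.arctan2(d[1],d[0]))))
    return p
E
python3 - <<'E'
from h import *
o=st(); c=cam('wrist','w4.png')
p=capmeas(c,o['ee_pos'][2]+.0138+.041)
print('in tool',R.from_euler('xyz',o['tcp_rot'],degrees=True).as_matrix().T@(p-o['ee_pos']))
cv2.imwrite('pics/m4.png',c['img'])
# nest geometry, top view t3.png
t=cam('top')
def P(u,v,z): return onplane(t,[(350+u/4,160+v/4)],z)[0].round(4)
print('knob',P(630-500,318,.077),'wall',[P(u-500,v,.04) for u,v in((610,133),(683,139),(672,235),(603,228))],'end',P(585-500,362,.032),P(657-500,370,.032))
E
```

```text
t 11.0167 p [0.5132 0.3555 0.1335] rot [-1.798e+02  1.000e-01  1.051e+02] F [-0.2  0.1 -0.9] op 0.0353 g 30.8
cap px [ 288  259   53   68 3477] [314.270348   292.18435433] [0.5132 0.3565 0.1883]
 edge 0.0322 ang 103.8
 edge 0.0208 ang 15.3
in tool [ 0.00091259  0.00010262 -0.0548014 ]
knob [ 0.474 -0.092  0.077] wall [array([ 0.6106, -0.0815,  0.04  ]), array([ 0.6071, -0.1353,  0.04  ]), array([ 0.5362, -0.1274,  0.04  ]), array([ 0.5404, -0.0768,  0.04  ])] end [ 0.4425 -0.0653  0.032 ] [ 0.4375 -0.1181  0.032 ]
```

View pics/m4.png

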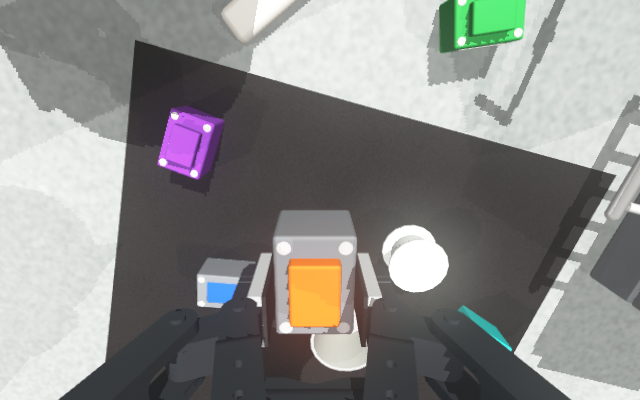

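Call:
play_rows(steps=[[[0,0,0,-0.11],[0,0,0,-0.11],[0,0,0,-0.11],[0,0,0,-0.11],[0,0,0,-0.11]]])

```text
time: 11.53
ee_pos: [0.5136, 0.3558, 0.1346]
tcp_rot: [-179.9, -0.0, 136.9]
wrist_force: [0.6, -0.6, -0.6]
opening: 0.035
grasp_force: 30.8
```

Call:
play_rows(steps=[[[0,0,0,-0.11],[0,0,0,-0.11],[0,0,0,-0.11],[0,0,0,-0.11],[0,0,0,-0.11]]])

```text
time: 11.95
ee_pos: [0.5136, 0.3558, 0.1346]
tcp_rot: [-180.0, -0.0, 168.4]
wrist_force: [-0.6, 0.5, -0.2]
opening: 0.0352
grasp_force: 30.8
```

Call:
play_rows(steps=[[[0,0,0,-0.11],[-0.0044,-0.019,0,0],[-0.0088,-0.0379,0,0],[-0.0088,-0.0379,0,0],[-0.0088,-0.0379,0,0]]])

```text
time: 12.37
ee_pos: [0.5311, 0.2196, 0.1345]
tcp_rot: [-180.0, -0.1, 174.5]
wrist_force: [0.4, 0.5, -1.1]
opening: 0.0351
grasp_force: 30.7
```

Call:
play_rows(steps=[[[-0.0088,-0.0379,0,0],[-0.0088,-0.0379,0,0],[-0.0088,-0.0379,0,0],[-0.0088,-0.0379,0,0],[-0.0088,-0.0379,0,0]]])

```text
time: 12.78
ee_pos: [0.5565, 0.0261, 0.1349]
tcp_rot: [-180.0, -0.0, 174.4]
wrist_force: [0.5, 0.2, -0.7]
opening: 0.0353
grasp_force: 30.7
```

Call:
play_rows(steps=[[[-0.0088,-0.0379,0,0],[-0.0088,-0.0379,0,0],[-0.0088,-0.0379,0,0],[-0.0044,-0.0188,0,0],[0,0,0.02,0]]])

```text
time: 13.2
ee_pos: [0.5761, -0.1113, 0.1178]
tcp_rot: [-179.9, 0.3, 174.2]
wrist_force: [1.3, -0.5, -0.8]
opening: 0.035
grasp_force: 30.8
```

Call:
play_rows(steps=[[[0,0,0.02,0],[0,0,0.02,0],[0,0,0,0],[0,0,0,0],[0,0,0,0]]])

```text
time: 13.62
ee_pos: [0.5748, -0.1068, 0.0763]
tcp_rot: [-180.0, 0.0, 174.4]
wrist_force: [-0.1, -0.2, -0.3]
opening: 0.0351
grasp_force: 30.7
```

```bash
python3 - <<'E'
from h import *
o=st(); c=cam('wrist','w5.png')
p=capmeas(c,o['ee_pos'][2]+.0138+.041); print(c['xyz'],c['attitude'])
z=cv2.resize(c['img'][60:360,200:440],(480,600),interpolation=cv2.INTER_CUBIC)
cv2.imwrite('pics/m5.png',z)
E
```

```text
t 13.6167 p [ 0.5748 -0.1068  0.0763] rot [-180.     0.   174.4] F [-0.1 -0.2 -0.3] op 0.0351 g 30.7
cap px [ 288  259   54   68 3449] [314.37663091 291.95563932] [ 0.5733 -0.107   0.1311]
 edge 0.0212 ang 84.5
 edge 0.0322 ang -4.1
[ 0.49223513 -0.09928689  0.25191216] [1.61159941e+02 9.55707129e-04 8.45248974e+01]
```

View pics/m5.png

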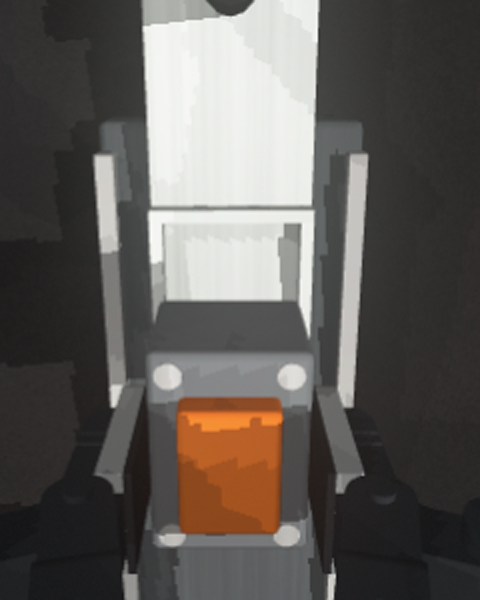

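```bash
python3 - <<'E'
from h import *
o=st(); c=cam('wrist')
f=lambda L,z: onplane(c,[(200+u/2,60+v/2) for u,v in L],z)
x=np.array([np.cos(np.radians(-5.5)),np.sin(np.radians(-5.5)),0])
w=f([(149,208),(314,208)],.04); i=f([(162,223),(301,223)],.04)
print('outer',w.round(4),np.linalg.norm(w[0]-w[1]),'C',(w.mean(0)+.034*x).round(4),'inner',i.round(4),'C',(i.mean(0)+.030*x).round(4))
print('yaw',np.degrees(np.arctan2(*(w[0]-w[1])[[1,0]]))-90)
t=f([(149,353),(311,353)],o['ee_pos'][2]+.0138+.034); b=f([(158,301),(303,301)],o['ee_pos'][2]+.0138)
print('mod from top edge',(t.mean(0)+.025*x).round(4),np.linalg.norm(t[0]-t[1]),'bottom',(b.mean(0)+.025*x).round(4),np.linalg.norm(b[0]-b[1]))
E
```

```text
t 13.6667 p [ 0.5752 -0.1068  0.0768] rot [-1.800e+02  1.000e-01  1.744e+02] F [ 1.1 -0.7 -1.7] op 0.0348 g 30.7
outer [[ 0.5382 -0.1292  0.04  ]
 [ 0.5432 -0.0768  0.04  ]] 0.052605140067854564 C [ 0.5746 -0.1062  0.04  ] inner [[ 0.5435 -0.1257  0.04  ]
 [ 0.5477 -0.0812  0.04  ]] C [ 0.5755 -0.1063  0.04  ]
yaw -185.47119543394973
mod from top edge [ 0.5767 -0.1071  0.1246] 0.03343409794326145 bottom [ 0.5781 -0.107   0.0906] 0.036898480553610565
```

Call:
play_rows(steps=[[[0,0,0.015,0],[0,0,0.015,0],[0,0,0.01,0],[0,0,0.006,0],[0,0,0.004,0]]])

```text
time: 14.13
ee_pos: [0.5746, -0.1068, 0.0251]
tcp_rot: [180.0, -0.0, 174.4]
wrist_force: [0.4, 0.3, -1.1]
opening: 0.0353
grasp_force: 30.8
```

Call:
play_rows(steps=[[[0,0,0.003,0],[0,0,0.003,0],[0,0,0.0015,0],[0,0,0,0],[0,0,0,0]]])

```text
time: 14.55
ee_pos: [0.5751, -0.107, 0.0185]
tcp_rot: [-180.0, 0.1, 174.4]
wrist_force: [-0.0, -0.2, 1.8]
opening: 0.0351
grasp_force: 31.0
```

Call:
play_rows(steps=[[[0,0,0,0],[0,0,0,0],[0,0,0,0],[0,0,-0.005,0],[0,0,-0.02,0]]], gripper=0.055)

```text
time: 14.97
ee_pos: [0.5727, -0.1065, 0.0403]
tcp_rot: [180.0, -0.3, 174.4]
wrist_force: [1.2, -0.2, 0.5]
opening: 0.0549
grasp_force: 0.0
```

Call:
play_rows(steps=[[[0,0,-0.03,0],[0,0,-0.03,0],[0,0,-0.025,0],[0,0,0,0],[0,0,0,0]]])

```text
time: 15.38
ee_pos: [0.5755, -0.107, 0.1298]
tcp_rot: [-180.0, 0.2, 174.4]
wrist_force: [0.2, 0.9, -0.8]
opening: 0.0549
grasp_force: 0.0
```

```bash
python3 - <<'E'
from h import *
o=st(); c=cam('wrist','w6.png')
p=capmeas(c,.032+.041)
z=cv2.resize(c['img'][60:300,200:440],(600,600),interpolation=cv2.INTER_CUBIC)
cv2.imwrite('pics/m6.png',z)
E
```

```text
t 15.3833 p [ 0.5755 -0.107   0.1298] rot [-180.     0.2  174.4] F [ 0.2  0.9 -0.8] op 0.0549 g 0.0
cap px [ 300  185   30   40 1185] [314.41434599 204.37552743] [ 0.5754 -0.1073  0.073 ]
 edge 0.0207 ang 84.5
 edge 0.0301 ang -4.7
```

View pics/m6.png

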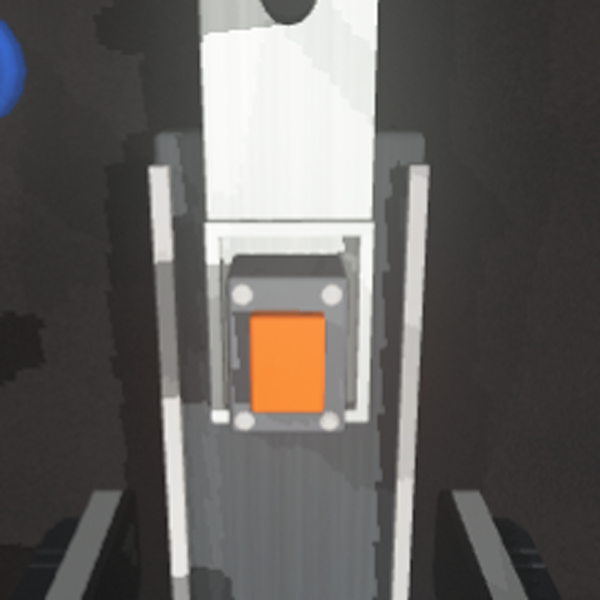

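Call:
play_rows(steps=[[[0.025,0,0,0],[0.03,0,0,0],[0.03,0.0005,0,0],[0.0155,0,0.01,0],[0,0,0.025,0]]])

```text
time: 15.85
ee_pos: [0.4731, -0.0965, 0.0944]
tcp_rot: [-180.0, 0.2, 174.4]
wrist_force: [1.4, -0.3, -0.3]
opening: 0.0553
grasp_force: 0.0
```

Call:
play_rows(steps=[[[0,0,0.03,0],[0,0,0.025,0],[0,0,0.015,0],[0,0,0.007,0],[0,0,0,0]]])

```text
time: 16.27
ee_pos: [0.4728, -0.0962, 0.0133]
tcp_rot: [180.0, -0.2, 174.4]
wrist_force: [0.3, 0.5, 0.0]
opening: 0.0548
grasp_force: 0.0
```

Call:
play_rows(steps=[[[0,0,0,0],[0,0,0,0],[0,0,0,0],[0,0,0,0],[0,0,0,0]]], gripper=0.0, squeeze=25)

```text
time: 16.68
ee_pos: [0.4753, -0.0967, 0.0169]
tcp_rot: [-180.0, 0.1, 174.4]
wrist_force: [-2.1, -0.6, 5.5]
opening: 0.0147
grasp_force: 25.7
```

Call:
play_rows(steps=[[[-0.004,0,0,0],[-0.008,0,0,0],[-0.012,0,0,0],[-0.012,0,0,0],[-0.012,0,0,0]]])

```text
time: 17.1
ee_pos: [0.5233, -0.1012, 0.0169]
tcp_rot: [180.0, 0.1, 174.4]
wrist_force: [-2.1, 2.1, 8.0]
opening: 0.015
grasp_force: 26.1
```

Call:
play_rows(steps=[[[-0.012,0,0,0],[-0.012,0,0,0],[-0.012,0,0,0],[-0.012,0,0,0],[-0.012,0,0,0]]])

```text
time: 17.52
ee_pos: [0.5831, -0.1068, 0.017]
tcp_rot: [180.0, 0.1, 174.4]
wrist_force: [-2.1, 1.7, 8.5]
opening: 0.0152
grasp_force: 26.1
```

Call:
play_rows(steps=[[[-0.01,0,0,0],[-0.008,0,0,0],[-0.006,0,0,0],[-0.004,0,0,0],[-0.002,0,0,0]]])

```text
time: 17.93
ee_pos: [0.613, -0.1096, 0.017]
tcp_rot: [180.0, 0.1, 174.4]
wrist_force: [-2.1, 2.7, 7.6]
opening: 0.0154
grasp_force: 26.0
```

Call:
play_rows(steps=[[[-0.002,0,0,0],[-0.001,0,0,0],[-0.001,0,0,0],[0,0,0,0],[0,0,0,0]]])

```text
time: 18.35
ee_pos: [0.6145, -0.1098, 0.0169]
tcp_rot: [180.0, -0.1, 174.4]
wrist_force: [-12.1, 4.0, 12.6]
opening: 0.015
grasp_force: 26.6
```

Call:
play_rows(steps=[[[0,0,0,0],[0,0,0,0],[0,0,0,0],[0,0,0,0],[0.01,0,0,0]]], gripper=0.06)

```text
time: 18.77
ee_pos: [0.607, -0.1096, 0.0154]
tcp_rot: [-180.0, 0.0, 174.4]
wrist_force: [0.1, -1.0, 0.1]
opening: 0.06
grasp_force: 0.0
```

Call:
play_rows(steps=[[[0.025,0,0,0],[0.03,0,0,0],[0.03,0,-0.02,0],[0.005,0,-0.035,0],[0,0,-0.04,0]]])

```text
time: 19.18
ee_pos: [0.5129, -0.1002, 0.1098]
tcp_rot: [180.0, -0.3, 174.4]
wrist_force: [1.6, -0.1, 1.1]
opening: 0.06
grasp_force: 0.0
```

Call:
play_rows(steps=[[[0,0,-0.04,0],[0,0,-0.035,0.12],[0,0,-0.035,0.12],[0,0,-0.035,0.12],[0,0,-0.032,0.12]]])

```text
time: 19.6
ee_pos: [0.5163, -0.1006, 0.29]
tcp_rot: [180.0, 0.1, 146.6]
wrist_force: [0.9, 0.0, -0.2]
opening: 0.0599
grasp_force: 0.0
```

Call:
play_rows(steps=[[[0,0,0,0.12],[0,0,0,0.12],[0,0,0,0.12],[0,0,0,0.12],[0,0,0,0.12]]])

```text
time: 20.02
ee_pos: [0.5166, -0.1007, 0.2878]
tcp_rot: [180.0, 0.0, 112.2]
wrist_force: [-0.7, -0.5, 0.0]
opening: 0.0597
grasp_force: 0.0
```

Call:
play_rows(steps=[[[0,0,0,0.12],[0,0,0,0.12],[0,0,0,0.12],[0,0,0,0.12],[0,0,0,0]]])

```text
time: 20.43
ee_pos: [0.5165, -0.1007, 0.2877]
tcp_rot: [180.0, 0.0, 84.7]
wrist_force: [0.1, -0.5, -0.7]
opening: 0.0601
grasp_force: 0.0
```

Call:
play_rows(steps=[[[-0.0332,0.0136,0,0],[-0.0332,0.0136,0,0],[-0.0332,0.0136,0,0],[-0.0332,0.0136,0,0],[-0.0332,0.0136,0,0]]])

```text
time: 20.85
ee_pos: [0.57, -0.2736, 0.2878]
tcp_rot: [180.0, 0.0, 85.3]
wrist_force: [-0.3, 1.5, -0.3]
opening: 0.0598
grasp_force: 0.0
```

Call:
play_rows(steps=[[[0,0,0,0],[0,0,0,0],[0,0,0,0],[0,0,0,0],[0,0,0,0]]])

```text
time: 21.27
ee_pos: [0.5696, -0.2708, 0.2888]
tcp_rot: [179.9, 0.0, 85.1]
wrist_force: [0.4, 0.4, 0.3]
opening: 0.06
grasp_force: 0.0
```

```bash
cat >> h.py <<'E'
def redmeas(c,z):
    hsv=cv2.cvtColor(c['img'],cv2.COLOR_BGR2HSV); m=cv2.inRange(hsv,(0,130,60),(6,255,255))|cv2.inRange(hsv,(174,130,60),(180,255,255))
    n,l,s,ce=cv2.connectedComponentsWithStats(m)
    for i in range(1,n):
        if s[i,4]<80: continue
        r=cv2.minAreaRect(np.argwhere(l==i)[:,::-1].astype(np.float32)); b=onplane(c,cv2.boxPoints(r),z)
        print('red',s[i],ce[i].round(1),'C',b.mean(0).round(4),[(round(np.linalg.norm(b[j+1]-b[j]),4),round(np.degrees(np.arctan2(*(b[j+1]-b[j])[[1,0]])),1)) for j in(0,1)])
E
python3 - <<'E'
from h import *
o=st(); print(o['q'].round(1))
c=cam('wrist','w7.png'); redmeas(c,.255); print('tcp px',proj(c,o['ee_pos']))
# is the nest/module as left? top view
t=cam('top','t7.png'); redmeas(t,.255)
E
```

```text
t 21.2667 p [ 0.5696 -0.2708  0.2888] rot [179.9   0.   85.1] F [0.4 0.4 0.3] op 0.06 g 0.0
[-25.4  20.9  39.4 108.5   0.   69.4]
red [ 285  164   41  111 3151] [309.1 221.6] C [ 0.5638 -0.2748  0.255 ] [(np.float64(0.0796), np.float64(81.8)), (np.float64(0.0238), np.float64(-6.9))]
red [260 329   9  14  92] [263.9 335.1] C [ 0.5244 -0.3637  0.255 ] [(np.float64(0.0057), np.float64(3.5)), (np.float64(0.0118), np.float64(-91.3))]
tcp px [[313.64366901 237.62302788]]
red [449 196  28  10 197] [462.3 200.8] C [ 0.5681 -0.2665  0.255 ] [(np.float64(0.0192), np.float64(-7.6)), (np.float64(0.066), np.float64(-96.1))]
```

Call:
play_rows(steps=[[[-0.0025,-0.0034,0.015,0],[0,0,0.02,0],[0,0,0.02,0],[0,0,0.015,0],[0,0,0.012,0]]])

```text
time: 21.78
ee_pos: [0.5657, -0.2733, 0.2048]
tcp_rot: [-180.0, -0.0, 85.1]
wrist_force: [0.4, 0.0, 0.2]
opening: 0.0602
grasp_force: 0.0
```

Call:
play_rows(steps=[[[0,0,0,0],[0,0,0,0],[0,0,0,0],[0,0,0,0],[0,0,0,0]]])

```text
time: 22.2
ee_pos: [0.5665, -0.2742, 0.2069]
tcp_rot: [179.9, 0.0, 85.0]
wrist_force: [0.2, 0.0, -1.1]
opening: 0.0598
grasp_force: 0.0
```

Call:
play_rows(steps=[[[0,0,0,0],[0,0,0,0],[0,0,0,0],[0,0,0,0],[0,0,0,0]]], gripper=0.0, squeeze=60)

```text
time: 22.62
ee_pos: [0.5663, -0.2742, 0.2055]
tcp_rot: [180.0, -0.0, 85.0]
wrist_force: [2.8, -0.3, -1.7]
opening: 0.016
grasp_force: 58.5
```

Call:
play_rows(steps=[[[0,-0.0024,0.0042,0],[0,-0.0024,0.0042,0],[0,-0.0024,0.0042,0],[0,-0.0024,0.0042,0],[0,-0.0024,0.0042,0]]])

```text
time: 23.03
ee_pos: [0.5549, -0.2732, 0.1851]
tcp_rot: [179.8, 0.0, 85.0]
wrist_force: [10.4, -1.5, 2.0]
opening: 0.0159
grasp_force: 59.4
```

Call:
play_rows(steps=[[[0,-0.0018,0.0045,0],[0,-0.0018,0.0045,0],[0,-0.0018,0.0045,0],[0,-0.0018,0.0045,0],[0,-0.0018,0.0045,0]]])

```text
time: 23.45
ee_pos: [0.5467, -0.2725, 0.1629]
tcp_rot: [179.7, 0.0, 85.0]
wrist_force: [10.5, -1.2, 6.7]
opening: 0.0159
grasp_force: 61.4
```

```bash
python3 - <<'E'
from h import *
o=st(); c=cam('wrist','w8.png'); redmeas(c,.165+.16*np.sin(.3)); print('expect', np.array([.7144,-.1197])-.16*np.cos(.3)*np.array([.9954,-.0958])-.166*np.array([.0958,.9954]))
t=cam('top'); redmeas(t,.165+.16*np.sin(.3))
E
```

```text
t 23.45 p [ 0.5467 -0.2725  0.1629] rot [179.7   0.   85. ] F [10.5 -1.2  6.7] op 0.0159 g 61.4
red [ 293  201   45  167 6519] [314.1 282.5] C [ 0.5469 -0.2747  0.2123] [(np.float64(0.0173), np.float64(-5.0)), (np.float64(0.0824), np.float64(-93.7))]
expect [ 0.54634649 -0.270293  ]
red [444 206  16   9  99] [451.  210.2] C [ 0.5483 -0.2512  0.2123] [(np.float64(0.0188), np.float64(-6.8)), (np.float64(0.0382), np.float64(-95.3))]
```

Call:
play_rows(steps=[[[0,-0.0009,0.0047,0],[0,-0.0009,0.0047,0],[0,-0.0009,0.0047,0],[0,-0.0009,0.0047,0],[0,-0.0009,0.0047,0]]])

```text
time: 23.97
ee_pos: [0.5413, -0.272, 0.1398]
tcp_rot: [179.8, 0.0, 85.0]
wrist_force: [4.4, -0.1, 8.7]
opening: 0.016
grasp_force: 62.7
```

Call:
play_rows(steps=[[[0,-0.0003,0.0048,0],[0,-0.0003,0.0048,0],[0,-0.0003,0.0048,0],[0,-0.0003,0.0048,0],[0,-0.0003,0.0048,0]]])

```text
time: 24.38
ee_pos: [0.5394, -0.2718, 0.1161]
tcp_rot: [179.9, 0.0, 85.0]
wrist_force: [-0.6, 1.7, 13.6]
opening: 0.0158
grasp_force: 64.7
```

Call:
play_rows(steps=[[[0,0.0004,0.0048,0],[0,0.0004,0.0048,0],[0,0.0004,0.0048,0],[0,0.0004,0.0048,0],[0,0.0004,0.0048,0]]])

```text
time: 24.8
ee_pos: [0.5404, -0.2719, 0.0919]
tcp_rot: [180.0, 0.0, 85.0]
wrist_force: [-4.2, 2.2, 14.1]
opening: 0.0159
grasp_force: 67.4
```

Call:
play_rows(steps=[[[0,0.0011,0.0047,0],[0,0.0011,0.0047,0],[0,0.0011,0.0047,0],[0,0.0011,0.0047,0],[0,0.0011,0.0047,0]]])

```text
time: 25.22
ee_pos: [0.5448, -0.2723, 0.0683]
tcp_rot: [-179.9, 0.0, 85.0]
wrist_force: [-11.4, 2.4, 15.8]
opening: 0.016
grasp_force: 69.3
```

```bash
python3 - <<'E'
from h import *
o=st(); c=cam('wrist','w9.png'); redmeas(c,.118); print('expect', np.array([.7144,-.1197])-.16*np.cos(.3)*np.array([.9954,-.0958])-.166*np.array([.0958,.9954]))
E
```

```text
t 25.2167 p [ 0.5448 -0.2723  0.0683] rot [-179.9    0.    85. ] F [-11.4   2.4  15.8] op 0.016 g 69.3
red [ 291  204   47  171 6788] [313.8 287.9] C [ 0.5447 -0.277   0.118 ] [(np.float64(0.0181), np.float64(-4.9)), (np.float64(0.085), np.float64(-93.7))]
expect [ 0.54634649 -0.270293  ]
```

Call:
play_rows(steps=[[[0,0.0008,0.0025,0],[0,0.0008,0.0025,0],[0,0.0003,0.001,0],[0,0,0,0],[0,0,0,0]]])

```text
time: 25.68
ee_pos: [0.5463, -0.2725, 0.0624]
tcp_rot: [-179.8, 0.0, 85.0]
wrist_force: [-11.9, 2.0, 14.2]
opening: 0.0159
grasp_force: 69.9
```

```bash
cat >> h.py <<'E'
def barw(c):
    hsv=cv2.cvtColor(c['img'],cv2.COLOR_BGR2HSV); m=cv2.inRange(hsv,(0,130,60),(6,255,255))|cv2.inRange(hsv,(174,130,60),(180,255,255))
    n,l,s,ce=cv2.connectedComponentsWithStats(m); i=1+np.argmax(s[1:,4]); k=l==i
    rows=range(s[i,1],s[i,1]+s[i,3]); print('bar',s[i],'widths',[int(k[r].sum()) for r in list(rows)[::20]]); return k
E
python3 - <<'E'
from h import *
o=st(); c=cam('wrist','w10.png'); barw(c)
for f in('w8','w9'): barw({'img':cv2.imread('pics/%s.png'%f)})
s=cam('scene','s10.png'); hsv=cv2.cvtColor(s['img'],cv2.COLOR_BGR2HSV); m=cv2.inRange(hsv,(0,130,60),(6,255,255))|cv2.inRange(hsv,(174,130,60),(180,255,255))
n,l,st_,ce=cv2.connectedComponentsWithStats(m)
for i in range(1,n):
    if st_[i,4]>8: print(st_[i],ce[i])
x=np.array([.9954,-.0958,0]);y=np.array([.0958,.9954,0]);O=np.array([.7144,-.1197,0])
for L in(.7,.75,.8,.85,.9):
    th=.6-L; p=O-.16*np.cos(th)*x+[0,0,.165+.16*np.sin(th)]
    print(L,[proj(s,p+y*v)[0].round(1).tolist() for v in(-.2035,-.166,-.1285)])
E
```

```text
t 25.6833 p [ 0.5463 -0.2725  0.0624] rot [-179.8    0.    85. ] F [-11.9   2.   14.2] op 0.0159 g 69.9
bar [ 291  204   47  172 6857] widths [1, 47, 45, 45, 42, 41, 41, 40, 36]
bar [ 293  201   45  167 6519] widths [2, 44, 44, 43, 41, 40, 39, 39, 29]
bar [ 291  204   47  171 6788] widths [1, 46, 45, 44, 41, 41, 41, 39, 35]
[248 113   3   3   9] [249. 114.]
[175 194   8   8  47] [178.5106383  197.57446809]
[144 198   6   3  18] [146.5 199. ]
[210 201  11   7  55] [214.90909091 203.6       ]
0.7 [[198.4, 192.2], [209.2, 193.9], [220.1, 195.7]]
0.75 [[198.7, 194.3], [209.4, 196.1], [220.3, 197.9]]
0.8 [[198.9, 196.5], [209.6, 198.3], [220.5, 200.1]]
0.85 [[199.0, 198.7], [209.7, 200.5], [220.6, 202.3]]
0.9 [[199.1, 201.0], [209.8, 202.8], [220.6, 204.6]]
```

Call:
play_rows(steps=[[[0,0.0005,0.0015,0],[0,0.0005,0.0015,0],[0,0,0,0],[0,0,0,0],[0,0,0,0]]])

```text
time: 26.2
ee_pos: [0.5467, -0.2725, 0.0611]
tcp_rot: [-179.9, 0.1, 85.0]
wrist_force: [-19.6, 4.5, 27.0]
opening: 0.0162
grasp_force: 71.4
```

```bash
python3 - <<'E'
from h import *
o=st(); c=cam('wrist','w11.png'); barw(c)
E
```

```text
t 26.2 p [ 0.5467 -0.2725  0.0611] rot [-1.799e+02  1.000e-01  8.500e+01] F [-19.6   4.5  27. ] op 0.0162 g 71.4
bar [ 291  205   47  171 6874] widths [2, 47, 46, 44, 41, 41, 41, 40, 36]
```

Call:
play_rows(steps=[[[0,-0.0011,-0.0047,0],[0,-0.0011,-0.0047,0],[0,-0.0011,-0.0047,0],[0,-0.0011,-0.0047,0],[0,-0.0011,-0.0047,0]]])

```text
time: 26.67
ee_pos: [0.5415, -0.272, 0.0815]
tcp_rot: [-179.8, -0.0, 85.0]
wrist_force: [-6.1, 1.3, 3.8]
opening: 0.016
grasp_force: 67.9
```

Call:
play_rows(steps=[[[0,-0.0004,-0.0048,0],[0,-0.0004,-0.0048,0],[0,-0.0004,-0.0048,0],[0,-0.0004,-0.0048,0],[0,-0.0004,-0.0048,0]]])

```text
time: 27.08
ee_pos: [0.5389, -0.2717, 0.1049]
tcp_rot: [-179.6, -0.0, 85.0]
wrist_force: [-6.8, -0.2, 1.3]
opening: 0.0162
grasp_force: 65.9
```

Call:
play_rows(steps=[[[0,0.0004,-0.0048,0],[0,0.0004,-0.0048,0],[0,0.0004,-0.0048,0],[0,0.0004,-0.0048,0],[0,0.0004,-0.0048,0]]])

```text
time: 27.5
ee_pos: [0.5395, -0.2718, 0.1286]
tcp_rot: [-179.5, -0.0, 84.9]
wrist_force: [-17.0, 1.5, 3.5]
opening: 0.016
grasp_force: 63.9
```

Call:
play_rows(steps=[[[0,0.0011,-0.0047,0],[0,0.0011,-0.0047,0],[0,0.0011,-0.0047,0],[0,0.0011,-0.0047,0],[0,0.0011,-0.0047,0]]])

```text
time: 27.92
ee_pos: [0.5432, -0.2721, 0.1521]
tcp_rot: [-179.3, -0.0, 84.9]
wrist_force: [-22.0, 2.2, 6.5]
opening: 0.0163
grasp_force: 62.8
```

Call:
play_rows(steps=[[[0,0.0018,-0.0045,0],[0,0.0018,-0.0045,0],[0,0.0018,-0.0045,0],[0,0.0018,-0.0045,0],[0,0.0018,-0.0045,0]]])

```text
time: 28.33
ee_pos: [0.5503, -0.2728, 0.1755]
tcp_rot: [-179.1, -0.0, 84.9]
wrist_force: [-39.0, 5.0, 15.7]
opening: 0.016
grasp_force: 61.9
```

Call:
play_rows(steps=[[[0,0.0024,-0.0042,0],[0,0.0024,-0.0042,0],[0,0.0024,-0.0042,0],[0,0.0022,-0.004,0],[0,0,0,0]]])

```text
time: 28.75
ee_pos: [0.559, -0.2737, 0.1943]
tcp_rot: [-179.2, 0.0, 84.9]
wrist_force: [-46.7, 7.0, 23.8]
opening: 0.0159
grasp_force: 62.0
```

```bash
python3 - <<'E'
from h import *
o=st(); c=cam('wrist','w12.png'); barw(c); redmeas(c,.25)
s=cam('scene','s12.png'); hsv=cv2.cvtColor(s['img'],cv2.COLOR_BGR2HSV); m=cv2.inRange(hsv,(0,130,60),(6,255,255))|cv2.inRange(hsv,(174,130,60),(180,255,255))
n,l,a,ce=cv2.connectedComponentsWithStats(m)
for i in range(1,n):
    if a[i,4]>8: print(a[i],ce[i])
x=np.array([.9954,-.0958,0]);y=np.array([.0958,.9954,0]);O=np.array([.7144,-.1197,0])
for L in(.0,.05,.1,.15):
    th=.6-L; p=O-.16*np.cos(th)*x+[0,0,.165+.16*np.sin(th)]
    print(L,[proj(s,p+y*v)[0].round(1).tolist() for v in(-.2035,-.166,-.1285)])
E
```

```text
t 28.75 p [ 0.559  -0.2737  0.1943] rot [-179.2    0.    84.9] F [-46.7   7.   23.8] op 0.0159 g 62.0
bar [ 292  199   45  166 6366] widths [1, 45, 43, 43, 39, 39, 39, 39, 27]
red [ 292  199   45  166 6366] [313.7 280.1] C [ 0.5603 -0.2705  0.25  ] [(np.float64(0.0164), np.float64(-4.7)), (np.float64(0.0773), np.float64(-93.9))]
[248 113   3   3   9] [249. 114.]
[203 171  11   7  54] [207.7037037  174.31481481]
[191 173   5   3  13] [193.23076923 173.84615385]
[175 194   8   8  48] [178.58333333 197.54166667]
[144 198   6   3  17] [146.35294118 199.05882353]
0.0 [[189.1, 169.8], [200.4, 171.6], [212.0, 173.3]]
0.05 [[190.1, 170.8], [201.4, 172.5], [212.9, 174.3]]
0.1 [[191.0, 171.9], [202.3, 173.6], [213.7, 175.4]]
0.15 [[191.9, 173.1], [203.2, 174.9], [214.5, 176.6]]
```

Call:
play_rows(steps=[[[0,0.0,-0.003,0],[0,0.0005,-0.003,0],[0,0.001,-0.003,0],[0,0.001,-0.0025,0],[0,0.001,-0.0025,0]]])

```text
time: 29.27
ee_pos: [0.5662, -0.2743, 0.207]
tcp_rot: [-179.5, 0.0, 84.9]
wrist_force: [-21.0, 2.8, 9.7]
opening: 0.0158
grasp_force: 58.7
```

```bash
cat > lev.py <<'E'
from h import *
o=st(); c=cam('wrist'); barw(c)
s=cam('scene'); hsv=cv2.cvtColor(s['img'],cv2.COLOR_BGR2HSV); m=cv2.inRange(hsv,(0,130,60),(6,255,255))|cv2.inRange(hsv,(174,130,60),(180,255,255))
n,l,a,ce=cv2.connectedComponentsWithStats(m)
for i in range(1,n):
    if a[i,4]>8 and a[i,1]>160 and a[i,1]<190: print(a[i],ce[i])
E
python3 lev.py; python3 - <<'E'
import cv2,numpy as np
im=cv2.imread('pics/scene0.png');hsv=cv2.cvtColor(im,cv2.COLOR_BGR2HSV); m=cv2.inRange(hsv,(0,130,60),(6,255,255))|cv2.inRange(hsv,(174,130,60),(180,255,255))
m[:160]=0;m[190:]=0;m[:,230:]=0
for c in range(186,216,3):
    r=np.flatnonzero(m[:,c]); print(c,r.mean() if len(r) else None,len(r))
E
```

```text
t 29.2667 p [ 0.5662 -0.2743  0.207 ] rot [-179.5    0.    84.9] F [-21.    2.8   9.7] op 0.0158 g 58.7
bar [ 292  199   45  164 6325] widths [3, 44, 43, 43, 39, 39, 39, 38, 24]
[201 169  11   8  54] [205.90740741 172.40740741]
[188 170   7   4  21] [191.04761905 171.52380952]
186 None 0
189 170.0 5
192 170.5 6
195 170.5 6
198 171.5 6
201 171.5 6
204 172.5 6
207 172.5 6
210 173.5 6
213 None 0
```

Call:
play_rows(steps=[[[0,-0.001,-0.001,0],[0,-0.001,-0.001,0],[0,0,0,0],[0,0,0,0],[0,0,0,0]]])

```text
time: 29.78
ee_pos: [0.5667, -0.2743, 0.2076]
tcp_rot: [-179.7, -0.0, 85.0]
wrist_force: [-8.4, -0.4, 2.8]
opening: 0.0162
grasp_force: 59.3
```

Call:
play_rows(steps=[[[0,0,0,0],[0,0,0,0],[0,0,0,0],[0,0,0,0],[0,0,0,0]]], gripper=0.06)

```text
time: 30.2
ee_pos: [0.5694, -0.2744, 0.2082]
tcp_rot: [-180.0, -0.0, 85.0]
wrist_force: [-0.6, 1.1, 1.0]
opening: 0.06
grasp_force: 0.0
```

Call:
play_rows(steps=[[[0,0,-0.01,0],[0,0,-0.03,0],[0,0,-0.04,0],[0,0,0,0],[0,0,0,0]]])

```text
time: 30.62
ee_pos: [0.5705, -0.2749, 0.2914]
tcp_rot: [179.7, 0.1, 85.0]
wrist_force: [0.6, -0.4, -0.7]
opening: 0.0601
grasp_force: 0.0
```

```bash
python3 lev.py; python3 -c "
from h import *
to(.514,-.1003,.288,174.4)"
```

```text
t 30.6167 p [ 0.5705 -0.2749  0.2914] rot [1.797e+02 1.000e-01 8.500e+01] F [ 0.6 -0.4 -0.7] op 0.0601 g 0.0
bar [ 284  157   39  114 3154] widths [4, 28, 28, 27, 26, 38]
[188 168  24   9 136] [199.45588235 171.65441176]
t 30.7167 p [ 0.5696 -0.2744  0.2877] rot [-180.   -0.   85.] F [ 0.6  0.2 -0.1] op 0.06 g 0.0
turn -1.56 tx 0.0723 ty 0.1679 tz -0.0003
```

Call:
play_rows(steps=[[[0.0337,-0.0141,0,0],[0.0337,-0.0141,0,0],[0.0337,-0.0141,0,0],[0.0337,-0.0141,0,0],[0.0337,-0.0141,0,0]]])

```text
time: 31.13
ee_pos: [0.5123, -0.0989, 0.2864]
tcp_rot: [-179.8, -0.0, 85.0]
wrist_force: [0.4, 1.1, 0.3]
opening: 0.0597
grasp_force: 0.0
```

Call:
play_rows(steps=[[[0,0,0,-0.12],[0,0,0,-0.12],[0,0,0,-0.12],[0,0,0,-0.12],[0,0,0,-0.12]]])

```text
time: 31.55
ee_pos: [0.5132, -0.1001, 0.2866]
tcp_rot: [-179.9, -0.1, 119.8]
wrist_force: [-0.9, -0.2, 0.2]
opening: 0.06
grasp_force: 0.0
```

Call:
play_rows(steps=[[[0,0,0,-0.12],[0,0,0,-0.12],[0,0,0,-0.12],[0,0,0.03,-0.12],[0,0,0.03,-0.12]]])

```text
time: 31.97
ee_pos: [0.5139, -0.1004, 0.2271]
tcp_rot: [180.0, 0.0, 154.1]
wrist_force: [-0.7, -0.2, -1.2]
opening: 0.0598
grasp_force: 0.0
```

Call:
play_rows(steps=[[[0,0,0.035,-0.12],[0,0,0.035,-0.12],[0,0,0.035,-0.12],[0,0,0.03,0],[0,0,0,0]]])

```text
time: 32.38
ee_pos: [0.5093, -0.0995, 0.0854]
tcp_rot: [179.9, -0.7, 174.4]
wrist_force: [-1.2, 0.1, -0.3]
opening: 0.0596
grasp_force: 0.0
```

```bash
python3 - <<'E'
from h import *
to(.513,-.1003,.0165,174.4)
c=cam('wrist','w13.png')
print('knob expected px', proj(c,[[.6145,-.1098,.077],[.6145,-.1098,.032]]).round(1))
capmeas(c,.0665)
E
```

```text
t 32.3833 p [ 0.5093 -0.0995  0.0854] rot [179.9  -0.7 174.4] F [-1.2  0.1 -0.3] op 0.0596 g 0.0
turn 0.0 tx -0.0038 ty -0.0004 tz 0.0689
knob expected px [[314.6 374.6]
 [314.4 330. ]]Traceback (most recent call last):
  File "<stdin>", line 5, in <module>
  File "h.py", line 30, in capmeas
    i=1+np.argmax(s[1:,4]); r=cv2.minAreaRect(np.argwhere(l==i)[:,::-1].astype(np.float32))
        ~~~~~~~~~^^^^^^^^^
    return _wrapfunc(a, 'argmax', axis=axis, out=out, **kwds)
    return bound(*args, **kwds)
ValueError: attempt to get argmax of an empty sequence
```

Call:
play_rows(steps=[[[0,0,0.025,0],[0,0,0.025,0],[0,0,0.02,0],[-0.01,0,0,0],[-0.02,0,0,0]]])

```text
time: 32.85
ee_pos: [0.5434, -0.1034, 0.0248]
tcp_rot: [180.0, -0.0, 174.3]
wrist_force: [0.9, 0.2, 1.3]
opening: 0.0602
grasp_force: 0.0
```

Call:
play_rows(steps=[[[-0.025,0,0,0],[-0.025,0,0,0],[-0.015,0,0,0],[-0.006,0,0,0],[0,0,0,0]]])

```text
time: 33.27
ee_pos: [0.6163, -0.1105, 0.0249]
tcp_rot: [-180.0, 0.1, 174.4]
wrist_force: [-1.3, -0.6, 0.5]
opening: 0.0599
grasp_force: 0.0
```

Call:
play_rows(steps=[[[0,0,0,0],[0,0,0,0],[0,0,0,0],[0,0,0,0],[0,0,0,0]]], gripper=0.0, squeeze=25)

```text
time: 33.68
ee_pos: [0.6139, -0.1097, 0.024]
tcp_rot: [179.9, 0.0, 174.4]
wrist_force: [-2.2, 3.6, 3.9]
opening: 0.0146
grasp_force: 25.2
```

Call:
play_rows(steps=[[[0.004,0,0,0],[0.008,0,0,0],[0.012,0,0,0],[0.012,0,0,0],[0.012,0,0,0]]])

```text
time: 34.1
ee_pos: [0.5665, -0.1053, 0.024]
tcp_rot: [180.0, 0.1, 174.4]
wrist_force: [3.0, 3.0, 3.5]
opening: 0.0145
grasp_force: 25.2
```

Call:
play_rows(steps=[[[0.012,0,0,0],[0.012,0,0,0],[0.012,0,0,0],[0.012,0,0,0],[0.012,0,0,0]]])

```text
time: 34.52
ee_pos: [0.5067, -0.0997, 0.024]
tcp_rot: [-180.0, 0.1, 174.4]
wrist_force: [3.1, 1.2, 4.3]
opening: 0.0147
grasp_force: 25.2
```

Call:
play_rows(steps=[[[0.01,0,0,0],[0.008,0,0,0],[0.005,0,0,0],[0.003,0,0,0],[0.002,0,0,0]]])

```text
time: 34.93
ee_pos: [0.4791, -0.0971, 0.0239]
tcp_rot: [-180.0, 0.1, 174.4]
wrist_force: [2.1, 1.6, 5.6]
opening: 0.015
grasp_force: 25.4
```

Call:
play_rows(steps=[[[0.001,0,0,0],[0.001,0,0,0],[0.001,0,0,0],[0,0,0,0],[0,0,0,0]]])

```text
time: 35.35
ee_pos: [0.4763, -0.0969, 0.0239]
tcp_rot: [-180.0, 0.1, 174.4]
wrist_force: [1.5, 1.8, 7.7]
opening: 0.0148
grasp_force: 25.5
```

Out by about 138 mm. Two more millimetres, then release, lift and check from above.

Call:
play_rows(steps=[[[0.001,0,0,0],[0.001,0,0,0],[0,0,0,0],[0,0,0,0],[0,0,0,0]]])

```text
time: 35.77
ee_pos: [0.4745, -0.0967, 0.0239]
tcp_rot: [-180.0, 0.1, 174.4]
wrist_force: [1.2, 1.6, 7.4]
opening: 0.0148
grasp_force: 25.4
```

Call:
play_rows(steps=[[[0,0,0,0],[0,0,0,0],[0,0,0,0],[0,0,-0.01,0],[0,0,-0.03,0]]], gripper=0.06)

```text
time: 36.18
ee_pos: [0.4713, -0.0961, 0.0603]
tcp_rot: [180.0, -0.4, 174.4]
wrist_force: [0.4, 0.4, -0.5]
opening: 0.0602
grasp_force: 0.0
```

Call:
play_rows(steps=[[[0,0,-0.035,0],[-0.035,0,-0.03,0],[-0.035,0,0,0],[-0.03,0,0,0],[0,0,0,0]]])

```text
time: 36.6
ee_pos: [0.5739, -0.1063, 0.1243]
tcp_rot: [-180.0, -0.0, 174.4]
wrist_force: [-0.7, -0.7, -1.6]
opening: 0.0602
grasp_force: 0.0
```

```bash
python3 lev.py; python3 - <<'E'
from h import *
c=cam('wrist','w14.png')
def pm(z): return capmeas(c,z)
pm(.0665)
# same edges as in w6: cap vs block: project expected block top corners & knob
g=cv2.cvtColor(c['img'],cv2.COLOR_BGR2GRAY)
print('knob px exp',proj(c,[.4755,-.0967,.077]).round(1)); 
m=(g<60).astype(np.uint8); n,l,s,ce=cv2.connectedComponentsWithStats(m)
for i in range(1,n):
    if 60<s[i,4]<3000 and 250<ce[i][0]<390 and ce[i][1]<150: print(s[i],ce[i],onplane(c,[ce[i]],.055))
t=cam('top')
capmeas(t,.0665)
for n_,lo,hi,z in(('finished',(105,120,60),(125,255,255),.034),):
    h=cv2.cvtColor(t['img'],cv2.COLOR_BGR2HSV);k=cv2.inRange(h,lo,hi);n,l,s,ce=cv2.connectedComponentsWithStats(k)
    print([(ce[i].round(1).tolist(),int(s[i,4])) for i in range(1,n) if s[i,4]>30 and 200<ce[i][0]<480])
E
```

```text
t 36.6 p [ 0.5739 -0.1063  0.1243] rot [-180.    -0.   174.4] F [-0.7 -0.7 -1.6] op 0.0602 g 0.0
cap px [300 194  28  35 953] [313.51416579 210.6956978 ] [ 0.5764 -0.1075  0.0665]
 edge 0.0195 ang 84.5
 edge 0.0267 ang -4.8
knob px exp [[315.2  60.3]]
cap px [152 167   5  14  25] [154.32 173.28] [0.6543 0.5704 0.0665]
 edge 0.0064 ang -75.0
 edge 0.0396 ang -163.0
[([397.5, 129.4], 1969), ([268.4, 243.8], 78)]Traceback (most recent call last):
  File "lev.py", line 2, in <module>
    o=st(); c=cam('wrist'); barw(c)
                            ~~~~^^^
  File "h.py", line 44, in barw
    n,l,s,ce=cv2.connectedComponentsWithStats(m); i=1+np.argmax(s[1:,4]); k=l==i
                                                      ~~~~~~~~~^^^^^^^^^
    return _wrapfunc(a, 'argmax', axis=axis, out=out, **kwds)
    return bound(*args, **kwds)
ValueError: attempt to get argmax of an empty sequence
```

```bash
python3 -c "
from workcell import bot
print(bot.job_done())"
```

```text
the job is handed in; nothing more can be done
None
```

The job is handed in: the orange cap was pressed at full lever stroke, the lever was eased back to rest under grip, and the nest is fully out with the module in it. The hand-in returned no verdict. Cap depth is inferred from the lever hitting its stop, and of the bystanders only the finished module was re-checked (unmoved).

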